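# Take the work light off its charging dock and hold it level over the basin

## Task

Take the cordless work light by its handle, pull it straight up out of its charging dock against the click of the plug, and carry it, kept level all the way, to the enamel basin without disturbing the basin or anything in it. Finish holding the light still and level over the middle of the basin, its underside about 10 cm above the rim, so that it shines on the things inside: do not put it down or let go.

Things in the scene. Friction and masses are not known exactly. Their poses are not given: they have to be found in the camera images.
- lamp: cordless work light: grey bar 200 mm long (its y), 34 mm wide (x), 24 mm tall, black bail handle on top, standing in the dock at the start. Origin: centre of the bar's underside; z up when level. Under its middle a plug 14 (x) by 20 (y) mm sticks 20 mm down. 0.25 to 0.42 kg, balanced about its middle; lenses underneath
- lamp_handle (a point): middle of the light's handle grip bar, 48 mm above lamp's origin, same axes. The grip bar is 100 mm long (y), 24 mm wide (x), 20 mm tall, with a 14 mm gap under it to the light; its posts are 44 mm either side of the middle. Take it from above, fingers closing along x
- dock: charging dock fixed to the locker top: black block 70 (x) by 120 (y) by 45 mm tall on a foot plate 100 by 150 by 8 mm. Origin: centre of its underside. At the start the light's underside rests on its top, plug in the socket, long axis along the dock's y, overhanging 40 mm at each end
- dock_socket (a point): mouth of the socket, in the middle of the dock's top, 45 mm up. 28 mm deep, 1.5 mm play round the plug; two sprung detents hold the plug and give way within the first 8 mm of straight upward pull at about 10 to 15 N, with the light's weight on top
- basin: round white speckled enamel basin, 290 mm across the rim, 220 mm across the foot, 75 mm tall, standing loose on the locker top, about 0.95 kg. Origin at the centre of its underside, z up
- basin_rim (a point): centre of the basin's mouth, level with the rim, 75 mm above its underside
- tin_low: wider, lower closed tin standing in the basin, 68 mm across, 65 mm tall; origin at the centre of its underside
- tin_tall: narrower, taller closed tin standing in the basin, 60 mm across, 88 mm tall (it stands 18 mm above the rim); origin at the centre of its underside
- pliers: chrome pliers lying flat in the basin, about 125 mm long along their y, 50 mm wide, 11 mm high; origin under their middle
There are look-alikes about, which are no part of the job. Leave any green look-alike of the dock alone.

How it is judged:
By the outcome, as a careful person would: the job done as asked, in the order asked, and still so for the second after the job is handed in, while the arm keeps its last pose, push and grip.
It also fails if it takes over 38 s, if anything falls off the work surface, if the arm or the gripper's body presses on something with over 40 N, if the wrist force passes 120 N, or if a joint passes its speed limit or range.

## Robot

A 7-joint arm with a two-finger parallel gripper is mounted at the origin on the work surface. World frame = base frame: x ahead of the robot, y to its left, z up, the work surface at z = 0. Lengths are in m, angles in rad, forces in N, time in s.
With the tool pointing down it reaches from about 0.35 to 0.9 m from the base axis. Payload 19.9 kg.
Tool frame: the origin (TCP) lies at the very end of the fingers, on their centre line; the grasp point (between the pads) lies tcp_to_grasp behind it (tcp_to_grasp is the distance from the TCP to the grasp point, in m); y points along the fingers, x is the direction in which the jaws open and shut, and the axes are right-handed (so a half turn about y gives the same grasp; the last joint's range is limited). The gripper opens to 85 mm and grips with 20 to 120 N. Pads are 22 mm wide; open, the fingers measure 114 mm over their backs; the gripper's body (76 mm by 85 mm) begins 54 mm behind the grasp point. The pads swing forward as they close: fully open they stand 13 mm farther back than shut.
Start: joints at [-1.226, 0.417, -0.01, 1.614, 0.005, 1.111, -0.053], TCP at [0.235, 0.579, 0.231] pointing down, gripper open.
Joint ranges: [-2.81, 2.81], [-0.39, 2.02], [-1.27, 1.25], [0.06, 2.57], [-1.19, 4.33], [0.19, 2], [-2.82, 2.82]. Speed limits (rad/s): [1.89, 1.89, 2.39, 2.39, 3.01, 3.01, 3.01].

## Interface

Orientations are given as a unit quaternion [w, x, y, z].
In Python, from workcell import observe, read_camera, close_job, tcp_to_grasp gives the robot as it stands. The module is installed in compiled form; this text tells all that it offers.
- The arm moves only by the shell command python3 -m creep 'ROWS' [OPENING] [FORCE]. ROWS is JSON, a list of rows, each a list of 2 entries, a list of its own where there are three numbers: the shift along the tool's x, y, z in m, then the turn, a rotation vector about the tool's x, y, z in degrees. A call has 1 to 8 rows; each row is the pose to reach, as a shift and turn from the pose measured when the call began, along the tool's axes at that moment; what a row does not reach only later rows make up. A row lasts 1/12 s, in which the tool goes at most 41.7 mm and 7.16 degrees, less where a joint would pass 70% of its speed; a pose out of reach is approached as far as the arm can. A call with a gripper value outside its range is refused whole. OPENING is the opening in per cent of the stroke, from 0 (shut) to 100 (fully open), set as the call begins (- or left out, the last holds). The fingers move at their own pace and stop on an object; FORCE is the grip in N (left out, the last holds). Time passes only in rows, so rows that repeat a pose let the fingers close. It gives the time, the measured TCP pose, the force and the opening at its end, in the units of the state.
- observe(): the state, without advancing time (a new reading comes with each control period).
- read_camera(name): name is "side" or "top" or "wrist"; returns a dict with "img" (384x512x3 uint8, red, green, blue), "fx", "fy", "cx", "cy" (pixels), "extrinsics" (4x4, takes a point from world to camera coordinates). Camera axes: x right, y down, z forward; pixel columns grow to the right and rows downward; lengths in m; the calibration is good to about 2 mm. A picture is of the moment at which its call begins. There is no depth.
- close_job(): hands the job in, once; it reports no verdict.
The state is a dict: "time": time; "joints": joint angles; "qd": joint speeds; "joint_torque": joint torques, N m; "position": TCP position; "ee_rot": TCP orientation; "wrist_force": force on the tool from outside, world axes, zero at the start; "torque": the same for the moment, N m; "opening": finger opening in m.
Only numpy, scipy, OpenCV 4.12 (cv2) and the standard library are available. Lean on these libraries where they do the work, as an engineer would, in place of code of your own. Each camera call takes 0.05 s, during which the arm holds its last target. There are 200 camera calls.

## Working session

There is one attempt and no reset: what is moved stays moved. The work goes in short steps, Python scripts to look and compute and a shell command to move; the robot and the scene stay as the last step left them, time stands still between calls to the robot, and variables do not carry over. Pictures are saved under pics/ and viewed, about 8 in all and at most 12, crops included, and the job is handed in when it is done.

```bash
mkdir -p pics; cat > h.py <<'E'
import numpy as np, cv2
from workcell import observe, read_camera, close_job, tcp_to_grasp
def ray(c,u,v):
    E=np.array(c["extrinsics"]);R,t=E[:3,:3],E[:3,3]
    return -R.T@t, R.T@np.array([(u-c["cx"])/c["fx"],(v-c["cy"])/c["fy"],1])
def onz(c,u,v,z):
    o,d=ray(c,u,v); return o+d*(z-o[2])/d[2]
def proj(c,p):
    E=np.array(c["extrinsics"]);q=E[:3,:3]@np.array(p)+E[:3,3]
    return q[0]/q[2]*c["fx"]+c["cx"],q[1]/q[2]*c["fy"]+c["cy"]
def save(c,n): cv2.imwrite("pics/"+n,c["img"][:,:,::-1])
E
python3 - <<'E'
from h import *
import pickle
s=observe();print(s,tcp_to_grasp)
cs={n:read_camera(n) for n in("top","side")}
pickle.dump(cs,open("c0.pkl","wb"))
for n,c in cs.items(): save(c,n+"0.png");print(n,c["fx"],c["cx"],c["cy"],np.round(ray(c,256,192),3))
E
```

```text
{'time': 0.0, 'joints': array([-1.2264922 ,  0.41799083, -0.01032432,  1.61420282,  0.00468055,
        1.11068297, -0.0529939 ]), 'qd': array([ 3.47620068e-04,  4.76063512e-04, -1.07411558e-03,  5.78642787e-04,
        2.30634646e-04,  1.15387918e-03,  1.91561666e-05]), 'joint_torque': array([ 1.65503767e-03, -8.64429116e+01,  6.79230820e-01, -4.34904385e+01,
        1.90803653e-02,  7.22600031e-03, -1.23880955e-04]), 'position': array([0.23504846, 0.57872926, 0.2306376 ]), 'ee_rot': array([-0.58630681,  0.58684292,  0.39452366, -0.39523512]), 'wrist_force': array([-1.08310194,  0.26297367,  0.02413467]), 'torque': array([-0.0314471 , -0.01595761,  0.00198899]), 'opening': 0.08545633673256223} 0.0187
top 460.4491846222588 254.7951357455476 188.44468639722783 [[ 0.286  0.027  1.279]
 [ 0.191 -0.015 -0.981]]
side 350.6926941194825 252.45994050759458 189.67621566438567 [[ 0.371  0.581  0.726]
 [ 0.173 -0.652 -0.738]]
```

View pics/top0.png

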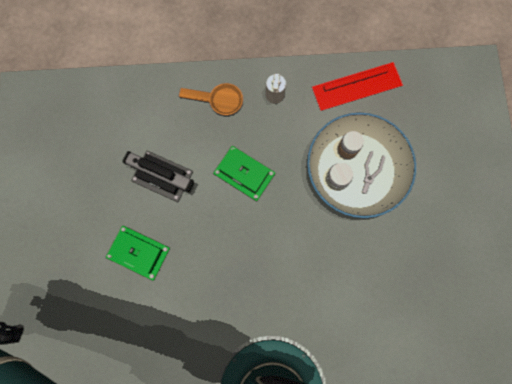

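View pics/side0.png

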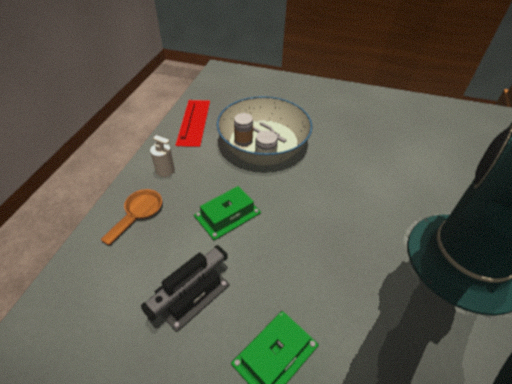

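The top view shows the lamp in its dock near (160,172) and the basin near (361,165) with both tins and the pliers. The green docks at (244,172) and (138,252) are look-alikes. The side view shows the lamp at (188,285) and the basin at (265,130).

```bash
python3 - <<'E'
from h import *
import pickle
cs=pickle.load(open("c0.pkl","rb"));t,s=cs["top"],cs["side"]
a=cv2.resize(t["img"][140:210,110:210],None,fx=4,fy=4,interpolation=cv2.INTER_CUBIC)
b=cv2.resize(s["img"][235:335,135:240],None,fx=3.8,fy=3.8,interpolation=cv2.INTER_CUBIC)
m=np.zeros((380,800,3),np.uint8);m[:280,:400]=a;m[:380,400:799]=b[:,:399]
cv2.imwrite("pics/lamp.png",m[:,:,::-1])
# basin rim by blue colour
for n,c in cs.items():
    h=cv2.cvtColor(c["img"],cv2.COLOR_RGB2HSV);r,g,bl=[c["img"][:,:,i].astype(int) for i in range(3)]
    k=((bl-r)>15).astype(np.uint8)
    if n=="top": k[:, :295]=0;k[230:]=0
    else: k[:,:205]=0;k[:,325:]=0;k[:85]=0;k[185:]=0
    p=np.argwhere(k)[:,::-1]
    P=np.array([onz(c,u,v,.073)[:2] for u,v in p])
    A=np.c_[2*P,np.ones(len(P))];x=np.linalg.lstsq(A,(P**2).sum(1),rcond=None)[0]
    print(n,len(p),x[:2],np.sqrt(x[2]+x[0]**2+x[1]**2))
for nm,u,v,z in[("h1",141,158,.1),("h2",180,181,.1),("tall",350,139,.088),("low",340,170,.065)]: print(nm,onz(t,u,v,z))
E
```

```text
top 783 [ 0.58261444 -0.28055092] 0.1441904451562499
side 399 [ 0.5825028  -0.28339792] 0.14499438981426746
h1 [0.6253707  0.30735118 0.1       ]
h2 [0.55693087 0.2059419  0.1       ]
tall [ 0.64880561 -0.25336435  0.088     ]
low [ 0.5700084  -0.22288705  0.065     ]
```

View pics/lamp.png

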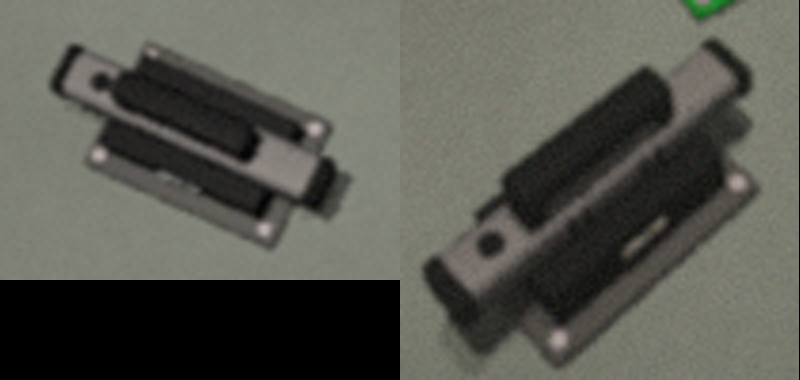

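```bash
cat >> h.py <<'E'
from scipy.spatial.transform import Rotation as Ro
def pose():
    s=observe();q=s["ee_rot"];return s,np.array(s["position"]),Ro.from_quat(np.r_[q[1:],q[0]])
def togo(pos,yaw):
    """tool y down, tool x along lamp x = (sin... ) direction at angle yaw (mod pi); prints shift mm & rotvec deg in tool axes"""
    s,p,R=pose();best=None
    for k in(0,np.pi):
        x=np.array([np.cos(yaw+k),np.sin(yaw+k),0]);y=np.array([0,0,-1.]);T=Ro.from_matrix(np.c_[x,y,np.cross(x,y)])
        rv=np.degrees((R.inv()*T).as_rotvec())
        if best is None or np.linalg.norm(rv)<np.linalg.norm(best): best=rv
    print("t",round(s["time"],2),"pos",p.round(4),"shift mm",(R.inv().apply(np.array(pos)-p)*1000).round(1),"turn",best.round(2),"F",s["wrist_force"].round(1),"open",round(s["opening"],4),"j",s["joints"].round(2));print(R.as_matrix().round(3))
E
python3 - <<'E'
from h import *
import pickle
cs=pickle.load(open("c0.pkl","rb"));t,s=cs["top"],cs["side"]
P=[onz(t,(u+.5)/4-.5+110,(v+.5)/4-.5+140,.009) for u,v in[(152,52),(317,130),(265,230),(98,155)]]
print(np.round(P,4));c=np.mean(P,0);print("dock",c)
Q=[onz(s,(u-400+.5)/3.8-.5+135,(v+.5)/3.8-.5+235,.009) for u,v in[(738,183),(557,340)]];print("side",np.round(Q,4))
P=np.array(P);L=P[0]+P[3]-P[1]-P[2];yaw=np.arctan2(L[1],L[0]);print("long axis",np.degrees(yaw))
S=P[0]+P[1]-P[2]-P[3];print("short",np.degrees(np.arctan2(S[1],S[0])))
# handle top-face check
for q in[(185,108)]: print("handle",onz(t,q[0]/4+110,q[1]/4+140,.103))
print("handle side",onz(s,(585-400)/3.8+135,135/3.8+235,.103))
togo([c[0],c[1],.2],yaw-np.pi/2)
E
```

```text
[[0.6664 0.3099 0.009 ]
 [0.6021 0.194  0.009 ]
 [0.5322 0.2325 0.009 ]
 [0.593  0.349  0.009 ]]
dock [0.59843258 0.27135183 0.009     ]
side [[0.5321 0.2322 0.009 ]
 [0.5939 0.3481 0.009 ]]
long axis 61.71239448392137
short -28.460835084019244
handle [0.59763154 0.26684061 0.103     ]
handle side [0.59586752 0.27602879 0.103     ]
t 0.1 pos [0.2351 0.5787 0.2307] shift mm [-148.    30.9 -452.3] turn [-4.000e-02 -8.382e+01 -6.000e-02] F [-0.  -0.1 -0.2] open 0.0852 j [-1.23  0.42 -0.01  1.61  0.    1.11 -0.05]
[[ 0.376 -0.    -0.926]
 [ 0.926 -0.001  0.376]
 [-0.001 -1.    -0.   ]]
```

```bash
python3 -m creep '[[[-0.019,0.001,-0.057],[0,7,0]],[[-0.037,0.002,-0.113],[0,14,0]],[[-0.055,0.003,-0.17],[0,21,0]],[[-0.074,0.005,-0.226],[0,28,0]],[[-0.092,0.006,-0.282],[0,35,0]],[[-0.11,0.007,-0.339],[0,42,0]],[[-0.129,0.008,-0.396],[0,49,0]],[[-0.148,0.01,-0.452],[0,56,0]]]' 100 40; python3 -c "
from h import *
togo([.598,.271,.2],np.radians(61.6-90))"
```

```text
time: 0.77
position: [0.4908, 0.3622, 0.2242]
ee_rot: [-0.703, 0.704, 0.071, -0.071]
wrist_force: [0.8, 0.7, -0.2]
opening: 0.0854
t 0.77 pos [0.4908 0.3622 0.2242] shift mm [  86.7   24.2 -110.8] turn [ 6.000e-02  3.996e+01 -2.000e-02] F [ 0.8  0.7 -0.2] open 0.0854 j [-0.91  0.41  0.29  1.67 -0.13  1.09 -0.38]
[[ 0.98  -0.    -0.2  ]
 [ 0.2   -0.001  0.98 ]
 [-0.001 -1.    -0.001]]
```

```bash
python3 -m creep '[[[0.022,0.004,-0.028],[0,7,0]],[[0.044,0.008,-0.056],[0,14,0]],[[0.066,0.012,-0.084],[0,21,0]],[[0.087,0.016,-0.111],[0,28,0]],[[0.087,0.02,-0.111],[0,35,0]],[[0.087,0.024,-0.111],[0,40,0]],[[0.087,0.024,-0.111],[0,40,0]],[[0.087,0.024,-0.111],[0,40,0]]]'; python3 - <<'E'
from h import *
togo([.598,.271,.077],np.radians(61.6-90))
w=read_camera("wrist");save(w,"w1.png")
print("expected handle mid, ends px",[np.round(proj(w,[.598+d*np.cos(1.075),.271+d*np.sin(1.075),.103])) for d in(0,-.05,.05)])
E
```

```text
time: 1.43
position: [0.5979, 0.2712, 0.1998]
ee_rot: [-0.685, 0.686, -0.173, 0.172]
wrist_force: [0.2, 0.8, 0.3]
opening: 0.0854
t 1.43 pos [0.5979 0.2712 0.1998] shift mm [2.000e-01 1.228e+02 1.000e-01] turn [ 0.12  0.16 -0.02] F [0.2 0.8 0.3] open 0.0854 j [-0.8   0.54  0.46  1.57 -0.26  1.1  -0.77]
[[ 0.881 -0.001  0.473]
 [-0.473 -0.002  0.881]
 [-0.    -1.    -0.002]]
expected handle mid, ends px [array([258., 190.]), array([257., 238.]), array([258., 135.])]
```

View pics/w1.png

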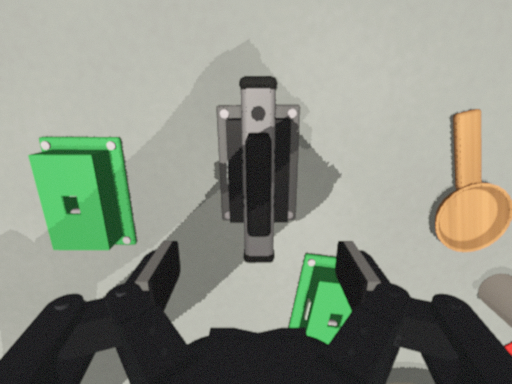

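The wrist view shows the handle centred at column 258, rows 134 to 237. That matches the projected (258,190) with ends at 135 and 238, so I go straight down.

```bash
python3 -m creep '[[[0,0.025,0],[0.1,0.1,0]],[[0,0.05,0],[0.1,0.1,0]],[[0,0.075,0],[0.1,0.1,0]],[[0,0.095,0],[0.1,0.1,0]],[[0,0.11,0],[0.1,0.1,0]],[[0,0.119,0],[0.1,0.1,0]],[[0,0.123,0],[0.1,0.1,0]],[[0,0.123,0],[0.1,0.1,0]]]'
python3 -c "
from h import *
togo([.598,.271,.077],np.radians(61.6-90))"
python3 -m creep '[[[0,0,0],[0,0,0]],[[0,0,0],[0,0,0]],[[0,0,0],[0,0,0]],[[0,0,0],[0,0,0]],[[0,0,0],[0,0,0]],[[0,0,0],[0,0,0]]]' 0 60
python3 -c "
from h import *
togo([.598,.271,.077],np.radians(61.6-90));print(observe()['torque'])"
```

```text
time: 2.15
position: [0.5977, 0.2713, 0.077]
ee_rot: [0.686, -0.686, 0.172, -0.172]
wrist_force: [0.6, -0.0, 0.7]
opening: 0.0855
t 2.15 pos [0.5977 0.2713 0.077 ] shift mm [ 0.4  0.  -0.1] turn [-0.    0.19 -0.03] F [ 0.6 -0.   0.7] open 0.0855 j [-0.76  0.68  0.41  1.65 -0.33  0.88 -0.72]
[[ 0.881 -0.     0.473]
 [-0.473  0.     0.881]
 [-0.    -1.     0.   ]]
time: 2.65
position: [0.598, 0.2714, 0.0775]
ee_rot: [0.686, -0.686, 0.172, -0.172]
wrist_force: [-0.2, -1.3, 5.5]
opening: 0.023
t 2.65 pos [0.598  0.2714 0.0775] shift mm [ 0.2  0.5 -0.3] turn [-0.04  0.19 -0.  ] F [-0.2 -1.3  5.5] open 0.023 j [-0.76  0.68  0.41  1.65 -0.33  0.88 -0.71]
[[ 0.881  0.     0.473]
 [-0.473  0.001  0.881]
 [-0.    -1.     0.001]]
[-0.19593748  0.10879796  0.05713174]
```

```bash
python3 -m creep '[[[0,-0.002,0],[0,0,0]],[[0,-0.004,0],[0,0,0]],[[0,-0.006,0],[0,0,0]],[[0,-0.008,0],[0,0,0]],[[0,-0.010,0],[0,0,0]],[[0,-0.012,0],[0,0,0]],[[0,-0.014,0],[0,0,0]],[[0,-0.016,0],[0,0,0]]]'
python3 - <<'E'
from h import *
togo([.598,.271,.150],np.radians(61.6-90));print(observe()['torque'])
a=read_camera("side")["img"][235:335,135:240];b=read_camera("wrist")["img"]
m=np.zeros((384,800,3),np.uint8);m[:380,:399]=cv2.resize(a,(399,380));m[:288,400:784]=cv2.resize(b,(384,288))
cv2.imwrite("pics/l1.png",m[:,:,::-1])
E
```

```text
time: 3.32
position: [0.5984, 0.2714, 0.0943]
ee_rot: [0.686, -0.685, 0.172, -0.173]
wrist_force: [-0.2, 0.3, -3.2]
opening: 0.0228
t 3.32 pos [0.5984 0.2714 0.0943] shift mm [ -0.1 -55.7  -0.5] turn [-0.08  0.18  0.03] F [-0.2  0.3 -3.2] open 0.0228 j [-0.76  0.65  0.41  1.64 -0.32  0.91 -0.72]
[[ 0.881  0.001  0.473]
 [-0.473  0.001  0.881]
 [ 0.001 -1.     0.001]]
[-0.01901125 -0.02590919 -0.02697385]
```

View pics/l1.png

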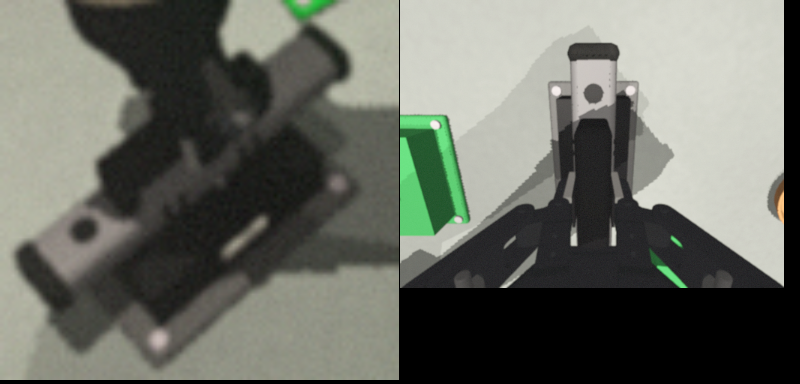

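The light is out of the dock: it is level in both views, the wrist carries -3.2 N (about 0.33 kg), and the opening is 22.8 mm. I lift it the rest of the way.

```bash
python3 -m creep '[[[0,-0.008,0],[0,0,0]],[[0,-0.022,0],[0,0,0]],[[0,-0.04,0],[0,0,0]],[[0,-0.06,0],[0,0,0]],[[0,-0.08,0],[0,0,0]],[[0,-0.098,0],[0,0,0]],[[0,-0.109,0],[0,0,0]],[[0,-0.113,0],[0,0,0]]]'
python3 -c "
from h import *
togo([.5825,-.282,.2075],np.radians(61.6-90))"
```

```text
time: 4.08
position: [0.599, 0.2715, 0.2101]
ee_rot: [0.687, -0.684, 0.171, -0.174]
wrist_force: [-0.6, 0.3, -4.5]
opening: 0.0229
t 4.08 pos [0.599  0.2715 0.2101] shift mm [ 247.2    1.  -495.5] turn [-0.25  0.18  0.13] F [-0.6  0.3 -4.5] open 0.0229 j [-0.8   0.53  0.46  1.56 -0.26  1.11 -0.77]
[[ 0.881  0.004  0.473]
 [-0.473  0.003  0.881]
 [ 0.002 -1.     0.004]]
```

```bash
python3 -m creep '[[[0.004,0,-0.009],[0,0,0]],[[0.013,0,-0.026],[0,0,0]],[[0.025,0,-0.05],[-0.1,0,0]],[[0.038,0,-0.076],[-0.1,0,0]],[[0.051,0,-0.102],[-0.2,0,0]],[[0.064,0,-0.128],[-0.2,0,0.1]],[[0.077,0,-0.154],[-0.2,0.1,0.1]],[[0.09,0,-0.18],[-0.2,0.1,0.1]]]'
python3 -c "
from h import *
togo([.5825,-.282,.2075],np.radians(61.6-90))"
```

```text
time: 4.75
position: [0.5923, 0.0681, 0.2087]
ee_rot: [-0.686, 0.686, -0.173, 0.173]
wrist_force: [1.1, 0.5, -3.6]
opening: 0.0231
t 4.75 pos [0.5923 0.0681 0.2087] shift mm [ 157.6    1.2 -312.8] turn [ 0.01  0.05 -0.02] F [ 1.1  0.5 -3.6] open 0.0231 j [-0.56  0.43  0.52  1.73 -0.24  1.05 -0.46]
[[ 0.88  -0.     0.475]
 [-0.475 -0.     0.88 ]
 [-0.    -1.    -0.   ]]
```

```bash
python3 -m creep '[[[0.013,0,-0.026],[0,0,0]],[[0.026,0,-0.052],[0,0,0]],[[0.039,0,-0.078],[0,0,0]],[[0.052,0,-0.104],[0,0,0]],[[0.065,0,-0.129],[0,0,0]],[[0.078,0,-0.155],[0,0,0]],[[0.09,0,-0.179],[0,0,0]],[[0.1,0,-0.199],[0,0,0]]]'
python3 -c "
from h import *
togo([.5825,-.282,.2075],np.radians(61.6-90))"
```

```text
time: 5.42
position: [0.5844, -0.1574, 0.2079]
ee_rot: [-0.685, 0.686, -0.174, 0.173]
wrist_force: [-0.7, -0.1, -4.0]
opening: 0.0227
t 5.42 pos [ 0.5844 -0.1574  0.2079] shift mm [  57.7    0.5 -110.4] turn [ 0.07 -0.06 -0.07] F [-0.7 -0.1 -4. ] open 0.0227 j [-0.22  0.45  0.57  1.7  -0.27  1.07 -0.06]
[[ 0.879 -0.002  0.477]
 [-0.477 -0.     0.879]
 [-0.001 -1.    -0.001]]
```

```bash
python3 -m creep '[[[0.013,0,-0.025],[0,0,0]],[[0.026,0,-0.05],[0,0,0]],[[0.038,0,-0.073],[0,0,0]],[[0.048,0,-0.092],[0,0,0]],[[0.055,0,-0.105],[0,0,0]],[[0.058,0,-0.11],[0,0,0]],[[0.058,0,-0.11],[0,0,0]],[[0.058,0,-0.11],[0,0,0]]]'
python3 - <<'E'
from h import *
togo([.5825,-.282,.2075],np.radians(61.6-90));print(observe()["qd"].round(3))
a=read_camera("side");b=read_camera("top")
m=np.zeros((600,800,3),np.uint8);m[:400,:400]=cv2.resize(a["img"][50:200,190:340],(400,400),interpolation=cv2.INTER_CUBIC);m[:400,400:800]=cv2.resize(b["img"][90:240,285:435],(400,400),interpolation=cv2.INTER_CUBIC)
cv2.imwrite("pics/f1.png",m[:,:,::-1])
ax=np.radians(61.6)
for d in(-.1,.1):
  for z in(.175,.199): p=[.5825+d*np.cos(ax),-.282+d*np.sin(ax),z];u,v=proj(a,p);u2,v2=proj(b,p);print(d,z,"crop side",round((u-190)*8/3),round((v-50)*8/3),"top",round((u2-285)*8/3+400),round((v2-90)*8/3))
E
```

```text
time: 6.08
position: [0.5827, -0.2811, 0.2074]
ee_rot: [-0.685, 0.686, -0.175, 0.173]
wrist_force: [0.1, 0.5, -3.6]
opening: 0.0229
t 6.08 pos [ 0.5827 -0.2811  0.2074] shift mm [ 0.3 -0.1 -0.8] turn [ 0.05 -0.06 -0.13] F [ 0.1  0.5 -3.6] open 0.0229 j [-0.01  0.54  0.58  1.59 -0.32  1.11  0.15]
[[ 0.879 -0.003  0.477]
 [-0.477  0.     0.879]
 [-0.002 -1.    -0.001]]
[-0.019 -0.007 -0.007 -0.    -0.001  0.001 -0.005]
-0.1 0.175 crop side 262 83 top 730 213
-0.1 0.199 crop side 264 63 top 739 206
0.1 0.175 crop side 133 153 top 531 125
0.1 0.199 crop side 133 133 top 536 117
```

View pics/f1.png

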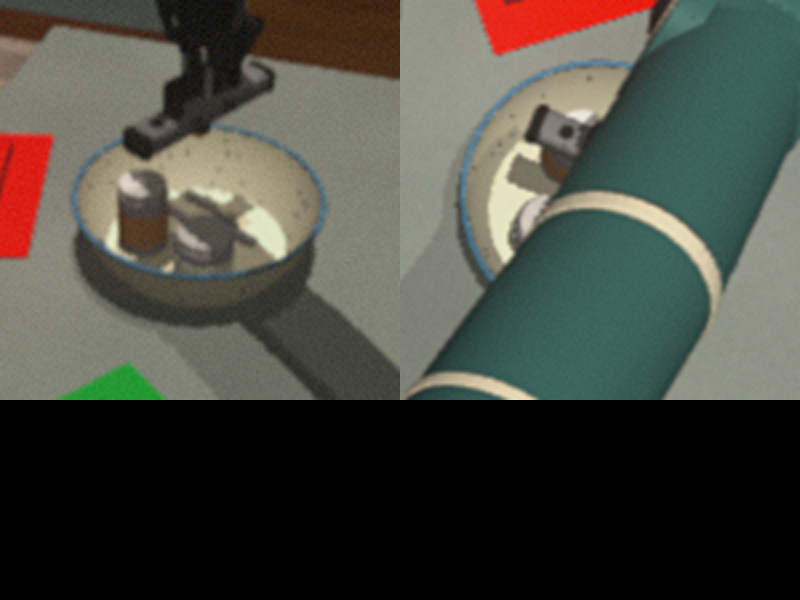

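The side view shows the light over the basin's middle, with its near end at about (136,152) and its far end at about (268,82). The predictions were (133,153) and (262,83), so it is level and at the right height. The basin, tins and pliers are where they were. I let it settle and hand in.

```bash
python3 -m creep '[[[0,0,-0.001],[0,0,-0.1]],[[0,0,-0.001],[0,0,-0.1]],[[0,0,-0.001],[0,0,-0.1]],[[0,0,-0.001],[0,0,-0.1]],[[0,0,-0.001],[0,0,-0.1]],[[0,0,-0.001],[0,0,-0.1]]]'
python3 - <<'E'
from h import *
togo([.5825,-.282,.2075],np.radians(61.6-90));print(observe()["qd"].round(4))
c=read_camera("side");r,g,bl=[c["img"][:,:,i].astype(int) for i in range(3)]
k=((bl-r)>15);k[:,:205]=0;k[:,325:]=0;k[:85]=0;k[185:]=0
P=np.array([onz(c,u,v,.073)[:2] for v,u in np.argwhere(k)])
x=np.linalg.lstsq(np.c_[2*P,np.ones(len(P))],(P**2).sum(1),rcond=None)[0];print("basin",x[:2],np.sqrt(x[2]+x[0]**2+x[1]**2))
close_job()
E
```

```text
time: 6.68
position: [0.5827, -0.2812, 0.2077]
ee_rot: [-0.685, 0.686, -0.173, 0.173]
wrist_force: [0.7, -0.4, -3.0]
opening: 0.0231
t 6.68 pos [ 0.5827 -0.2812  0.2077] shift mm [ 0.2  0.2 -0.8] turn [ 0.03  0.03 -0.01] F [ 0.7 -0.4 -3. ] open 0.0231 j [-0.01  0.53  0.58  1.59 -0.32  1.11  0.15]
[[ 0.88  -0.     0.475]
 [-0.475 -0.     0.88 ]
 [-0.    -1.    -0.001]]
[ 0.0002  0.0005 -0.0016  0.0004 -0.0008 -0.0001  0.0002]
basin [ 0.58257898 -0.28345999] 0.14486176633159545
the job is handed in; nothing more can be done
```

I took the light by its handle, pulled it straight up past the plug's click and carried it level to the basin. I handed the job in with it still held over the middle, at about 6.7 s on the robot's clock.

Last checks before handing in:
- **Position:** the gripper was within 1 mm of its target, which is within about 2.5 mm of the basin's centre in either camera's estimate. The underside was about 10 cm above the rim, worked out from the grasp height and consistent with the side view.
- **Level and still:** tilt was under 0.1° and the arm was essentially at rest.
- **Grip:** the wrist carried about 3 N, the light's weight, with the fingers 23 mm apart on the 24 mm handle.
- **Basin:** a fresh side-camera measurement put it within 0.1 mm of where it started. The tins and pliers looked undisturbed in the picture, but I did not measure them again.

The two cameras differed by about 3 mm on the basin's centre. No check failed. The wrist also read 5.5 N upward as the fingers closed, which went away once I lifted.

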